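# Clamp a microplate on a shaker with a hook-on hold-down bar

## Task

Fit the blue hold-down bar over the microplate on the shaker so that it cannot come off while shaking: tilt the bar, work its long eye past the wide T-shaped head of the steel stud, then level it so that its other end comes down over the red wing and both ends lie fully down on their posts. Then turn the red wing a quarter turn clockwise (seen from above), as far as it goes, to lock the bar, and let go. Feel your way gently and force nothing, and leave the microplate in its nest and the things around where they are.

Things in the scene. Friction and masses are not known exactly. Their poses are not given: they have to be found in the camera images.
- shaker: Low white shaker, fixed, 220 x 268 mm, platform 68 mm up. Origin under its centre, z up, panel to -x. Above its y axis (x = 0) stand a dark slotted rail (28 x 62 mm) with the T-headed steel stud, y about +80 mm, and a post (22 mm across) with the red wing, y = -80 mm; their tops, 92 mm up, carry the bar. Seated, the bar's axes agree with the shaker's and its origin is 92 mm above the shaker's.
- slot_mid (a point): Fixed point of the shaker, (0, 80, 92) mm, on top of the rail. The stud is clamped in the rail, rigidly, anywhere within 13 mm of this point along y, which no reading tells: look or feel for it. Above the rail: round neck 10 mm across, 12 mm high, then the T-head, 60 mm along y, 10 mm along x, 4 mm thick, round ends (underside 12 mm, top 16 mm above this point).
- wing_seat (a point): Fixed point of the shaker, (0, -80, 92) mm: axis of the red wing at the post's top. Above it: round neck 8 mm across, then the wing, 20 mm long, 8 mm thick, from 5.5 to 16.5 mm above this point with a narrower top; it can be gripped across its thickness from above (the seated bar's upper face is 4 mm above this point).
- wing (a joint): Turn of the red wing. 0: its length lies along the shaker's y and the bar's short eye passes over it. Grows clockwise seen from above, to a stop at 1.57 rad (across the bar: locked). Starts between 0 and 0.08, stays where left, needs about 0.06 N m.
- bar: Flat blue metal hold-down bar 208 mm long (y), 32 mm wide (x), 4 mm thick, 0.14 to 0.23 kg, lying on the bench, grip up. Origin: middle of the plate's underside; y towards the long eye, z up. Black grip block in the middle: 24 mm along y, 26 mm along x, 4 to 36 mm above the origin (upright faces to 32 mm). Rubber pad 28 x 70 mm, 2 mm thick, underneath; seated, it ends 0.5 mm above the microplate.
- long_eye (a point): Centre of the long eye at the plate's underside, bar frame (0, 80, 0) mm: hole 42 mm along y, 18 mm along x, 7 mm of plate beyond it. Level, it cannot pass the T-head. Dip this end about 20 degrees, lower the eye's end beside the head's outer end (away from the microplate), slide the bar inwards so the tip goes under the head until the eye's end meets the neck, then lower the other end.
- short_eye (a point): Centre of the short eye at the plate's underside, bar frame (0, -80, 0) mm: hole 25 mm along y, 15 mm along x, 8 mm of plate beyond it. It passes over the wing at joint value 0; too short for the T-head.
- microplate: White 96-well microplate, 128 mm (shaker's x) x 86 mm (shaker's y), 21.5 mm high, standing loose in a nest of four low corner angles on the middle of the platform. Origin in the middle of its underside.
- control_n: Small white bottle with red cap, 24 mm across, 49 mm high, standing on the bench; origin under its centre. Leave alone.
- strip_pot: White pot with blue cap, 42 mm across, 102 mm high, standing on the bench; origin under its centre. Leave alone.
- timer: Flat off-white countdown timer, 62 x 62 x 20 mm; origin under its centre. Leave alone.
- pen_1: Marker pen lying on the bench, 135 mm long; origin under its centre. Leave alone.
There are look-alikes about, which are no part of the job. There is more than one size of the bar; the job needs the larger.

How it is judged:
On the way:
1. the bar lies level with both ends down on their posts, the long eye under the stud's head, before the wing is turned (z of long_eye in the frame of shaker between 0.088 and 0.095 m and z of short_eye in the frame of shaker between 0.088 and 0.095 m and x of long_eye in the frame of shaker between -0.006 and 0.006 m and x of short_eye in the frame of shaker between -0.006 and 0.006 m and y of long_eye in the frame of shaker between 0.068 and 0.092 m and angle between bar's own z axis and vertical below 0.05 rad and value of joint wing below 0.5 rad), for 0.1 s.
At the end, for the whole second after the job is handed in: Bar level (0.05 rad), at rest, both eyes' undersides 88 to 95 mm above the shaker's underside and within 6 mm of the line stud - wing, long eye within 12 mm of the middle of the rail; wing turned beyond 1.3 rad; microplate within 8 mm of where it stood (z of long_eye in the frame of shaker between 0.088 and 0.095 m and z of short_eye in the frame of shaker between 0.088 and 0.095 m and x of long_eye in the frame of shaker between -0.006 and 0.006 m and x of short_eye in the frame of shaker between -0.006 and 0.006 m and y of long_eye in the frame of shaker between 0.068 and 0.092 m and angle between bar's own z axis and vertical below 0.05 rad and value of joint wing above 1.3 rad and linear speed of bar below 0.02 m/s and distance of microplate from where it was at the start of the episode below 0.008 m); the robot touches nothing.
It fails at once if the bar is forced against the T-headed stud with more than 20 N (contact force between bar and stud above 20 N).
It fails at once if the bar is forced: more than 30 N between the bar and the shaker (its stud and wing included) (contact force between bar and shaker above 30 N).
It fails at once if the bar is pressed on the microplate with more than 20 N (contact force between bar and microplate above 20 N).
It fails at once if the microplate is knocked out of its nest (moved more than 10 mm) (distance of microplate from where it was at the start of the episode above 0.01 m).
It fails at once if one of the things standing around (small red-capped bottle, blue-capped pot, timer, pen) is shifted more than 30 mm or tipped over (distance of any of control_n, strip_pot, timer, pen_1 from where it was at the start of the episode above 0.03 m or angle between any of control_n, strip_pot's own z axis and vertical above 0.5 rad).
It also fails if it takes over 64 s, if anything falls off the work surface, if the arm or the gripper's body presses on something with over 40 N, if the wrist force passes 120 N, or if a joint passes its speed limit or range.

## Robot

A 7-joint arm with a two-finger parallel gripper is mounted at the origin on a cart in front of the work surface, level with it; the furniture and walls round the work are solid. World frame = base frame: x ahead of the robot, y to its left, z up, the work surface at z = 0. Lengths are in m, angles in rad, forces in N, time in s.
With the tool pointing down it reaches from about 0.425 to 0.925 m from the base axis. Payload 6.8 kg.
Tool frame: the origin (TCP) lies on the centre line of the jaws, within the pads' length; the fingertips stand bot.tip_reach ahead of it and the grasp point (between the pads) lies 3 mm ahead of it (bot.tip_reach is the distance from the TCP to the fingertips, in m); z points along the fingers, y is the line along which they close (so a half turn about z gives the same grasp; the last joint's range is limited). The gripper opens to 85 mm and grips with 20 to 120 N. Pads are 22 mm wide; open, the fingers measure 114 mm over their backs; the gripper's body (76 mm by 85 mm) begins 54 mm behind the grasp point. The pads swing forward as they close: fully open they stand 13 mm farther back than shut.
Start: joints at [1.131, 0.477, 0.022, 1.555, -0.011, 1.109, -0.083], TCP at [0.22, -0.638, 0.253] pointing down, gripper open.
Joint ranges: [-2.96, 2.96], [-0.34, 2.1], [-1.41, 1.46], [0.24, 2.44], [-1.37, 4.51], [0.17, 1.92], [-2.96, 2.96]. Speed limits (rad/s): [2.39, 2.39, 3.14, 3.14, 3.14, 3.14, 3.14].

## Interface

Orientations are given as a unit quaternion [w, x, y, z].
In Python, from station import bot gives the robot as it stands.
- The arm moves only by the tool jog_arm, never from a script. Its argument "deltas" is a list of rows, each a list of 7 numbers: the shift along the world's x, y, z in m, then the turn, a rotation vector about the world's x, y, z in rad, then the opening, from 0 (shut) to 1 (fully open). In form: [[x, y, z, rx, ry, rz, grip], ...]. A call has 1 to 10 rows; each row shifts and turns the commanded pose from where the row before left it; what a row does not reach is not made up. A row lasts 1/10 s, in which the tool goes at most 50 mm and 8.59 degrees, less where a joint would pass 70% of its speed; a pose out of reach is approached as far as the arm can. A call with a gripper value outside its range is refused whole. The fingers move at their own pace and stop on an object; "newtons" is the grip in N (left out, the last holds). Time passes only in rows, so rows that do not move let the fingers close. It gives the time, the measured TCP pose, the force, the opening and the grip force at its end, in the units of the state.
- bot.get_obs(): the state, without advancing time (a new reading comes with each control period).
- bot.read_camera(name): name is "scene" or "top" or "wrist"; returns a dict with "img" (384x512x3 uint8, red, green, blue), "K" (3x3 intrinsics, pixels), "eye" and "attitude" of the camera in the world. Camera axes: x right, y down, z forward; pixel columns grow to the right and rows downward; lengths in m; the calibration is good to about 2 mm. A picture is of the moment at which its call begins. There is no depth.
- bot.hand_in(): hands the job in; it is judged then, once.
The state is a dict: "t": time; "q": joint angles; "joint_vel": joint speeds; "joint_torque": joint torques, N m; "eef_pos": TCP position; "tool_rot": TCP orientation; "contact_force": force on the tool from outside, world axes, zero at the start; "torque": the same for the moment, N m; "gripper_width": opening from 0.0 (shut) to 1.0 (fully open); "grasp_force": force on a finger pad.
Only numpy, scipy, OpenCV 4.12 (cv2) and the standard library are available. Lean on these libraries where they do the work, as an engineer would, in place of code of your own. Each camera call takes 0.05 s, during which the arm holds its last target. There are 200 camera calls.

## Working session

There is one attempt and no reset: what is moved stays moved. The work goes in short steps, Python scripts to look and compute and a tool call to move; the robot and the scene stay as the last step left them, time stands still between calls to the robot, and variables do not carry over. Pictures are saved under pics/ and viewed, at most 10 in all, crops included, and the job is handed in when it is done.

Besides the shell and the picture viewer there is one more tool, called after "Request:" as name(argument=value, ...), one argument or row to a line, values as JSON. jog_arm: Moves the arm, as the interface text tells. Its arguments: {"type":"object","properties":{"deltas":{"type":"array"},"newtons":{"type":"number"}},"required":["deltas"]}

```bash
mkdir -p pics; ls; cat > h.py <<'E'
from station import bot
import numpy as np, cv2
from scipy.spatial.transform import Rotation as R
def rot(q): 
    q=np.array(q,float)
    return q if q.shape==(3,3) else R.from_quat([q[1],q[2],q[3],q[0]]).as_matrix()
def ray(c,uv):
    K=np.array(c["K"]); A=rot(c["attitude"])
    d=A@np.linalg.solve(K,[uv[0],uv[1],1.]); return np.array(c["eye"]),d/np.linalg.norm(d)
def onz(c,uv,z):
    e,d=ray(c,uv); return e+d*(z-e[2])/d[2]
def proj(c,p):
    K=np.array(c["K"]); A=rot(c["attitude"]); x=K@(A.T@(np.array(p)-np.array(c["eye"]))); return x[:2]/x[2]
def tri(obs):
    M=np.zeros((3,3));b=np.zeros(3)
    for c,uv in obs:
        e,d=ray(c,uv);P=np.eye(3)-np.outer(d,d);M+=P;b+=P@e
    return np.linalg.solve(M,b)
E
python3 - <<'E'
from h import *
import pickle
s=bot.get_obs(); print({k:np.round(v,3) for k,v in s.items()}, bot.tip_reach)
cs={n:bot.read_camera(n) for n in("scene","top","wrist")}
pickle.dump(cs,open("c0.pkl","wb"))
for n,c in cs.items(): print(n,np.round(c["K"],1).tolist(),np.round(c["eye"],3),np.round(rot(c["attitude"]),3).tolist())
im=np.hstack([cs["scene"]["img"],cs["top"]["img"]])
cv2.imwrite("pics/scene.png",cv2.resize(cs["scene"]["img"],(800,600),interpolation=3)[:,:,::-1])
cv2.imwrite("pics/top.png",cv2.resize(cs["top"]["img"],(800,600),interpolation=3)[:,:,::-1])
E
```

```text
pics
{'t': np.float64(0.0), 'q': array([ 1.131,  0.478,  0.022,  1.556, -0.012,  1.109, -0.083]), 'joint_vel': array([-0.002,  0.001, -0.   , -0.   ,  0.001, -0.002, -0.001]), 'joint_torque': array([-0.0000e+00, -5.9644e+01,  1.6080e+00, -2.8120e+01,  1.2000e-02,
        9.0000e-03,  0.0000e+00]), 'eef_pos': array([ 0.22 , -0.638,  0.252]), 'tool_rot': array([-0.001,  0.986,  0.165, -0.   ]), 'contact_force': array([-0.287, -0.682, -0.368]), 'torque': array([-0.008, -0.04 , -0.044]), 'grasp_force': np.float64(0.0), 'gripper_width': np.float64(0.999)} 0.022
scene [[351.5, 0.0, 254.3], [0.0, 351.5, 188.8], [0.0, 0.0, 1.0]] [-0.11 -0.44  0.56] [[0.442, -0.482, 0.756], [-0.897, -0.236, 0.373], [-0.001, -0.843, -0.537]]
top [[481.1, 0.0, 263.3], [0.0, 481.1, 184.2], [0.0, 0.0, 1.0]] [ 0.438 -0.108  1.414] [[-0.027, -0.997, 0.078], [-1.0, 0.027, -0.005], [0.003, -0.078, -0.997]]
wrist [[267.2, 0.0, 257.2], [0.0, 267.2, 187.0], [0.0, 0.0, 1.0]] [ 0.281 -0.616  0.373] [[0.327, -0.913, -0.246], [-0.945, -0.316, -0.083], [-0.002, 0.26, -0.966]]
```

View pics/scene.png

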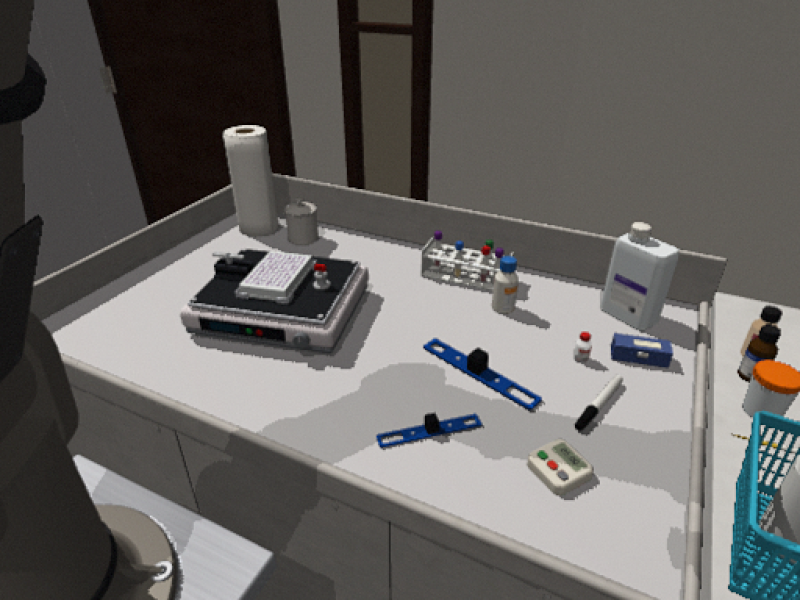

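View pics/top.png

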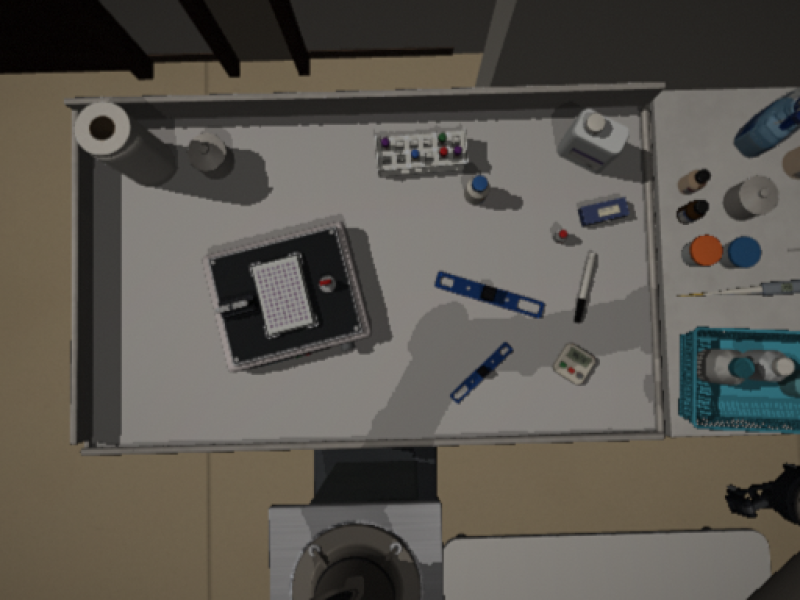

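The top view shows two blue bars: A spans about (435,275)–(545,312) px and B (450,400)–(512,346) px in the 800x600 view. A is longer, so it fits "the larger". The shaker is at (287,293), with the stud at (237,305) on the left and the wing at (327,284). I'll confirm in an enlarged crop.

```bash
python3 - <<'E'
from h import *
import pickle
cs=pickle.load(open("c0.pkl","rb"))
t=cs["top"]["img"];s=cs["scene"]["img"]
f=lambda im,x,y,w,h,k:cv2.resize(im[y:y+h,x:x+w],(w*k,h*k),interpolation=cv2.INTER_CUBIC)
a=f(t,125,140,115,100,4)   # shaker 460x400
b=f(t,270,165,85,100,4)  # bars 340x400
row=np.hstack([a,b])
c=f(s,115,150,125,62,3); d=f(s,235,205,125,62,3) 
r2=np.zeros((186,800,3),np.uint8); r2[:,:375]=c; r2[:,400:775]=d
cv2.imwrite("pics/crop.png",np.vstack([row,r2])[:,:,::-1])
# hsv blue contours in top
hsv=cv2.cvtColor(t,cv2.COLOR_RGB2HSV)
m=cv2.inRange(hsv,(105,120,40),(130,255,255))
n,l,st,ce=cv2.connectedComponentsWithStats(m)
for i in range(1,n):
    if st[i,4]>60:
        pts=np.argwhere(l==i)[:,::-1].astype(np.float32); rct=cv2.minAreaRect(pts)
        bx=cv2.boxPoints(rct); print(st[i],np.round(rct[0],1),np.round([onz(cs["top"],p,.004)[:2] for p in bx],3).tolist())
E
```

```text
[302 113  10   9  70] [306.5 117. ] [[0.757, -0.235], [0.756, -0.262], [0.732, -0.261], [0.733, -0.235]]
[467 153  20  18 117] [476.5 161.5] [[0.624, -0.719], [0.623, -0.776], [0.572, -0.773], [0.574, -0.716]]
[279 174  31  18 233] [293.7 182.4] [[0.551, -0.157], [0.579, -0.166], [0.55, -0.251], [0.523, -0.242]]
[313 187  35  16 158] [330.5 193.5] [[0.517, -0.259], [0.544, -0.269], [0.514, -0.363], [0.486, -0.354]]
[309 219  19  18 102] [318. 228.] [[0.403, -0.243], [0.443, -0.285], [0.428, -0.299], [0.388, -0.257]]
[288 236  21  22 103] [298.8 246.8] [[0.345, -0.181], [0.393, -0.232], [0.38, -0.245], [0.332, -0.194]]
```

View pics/crop.png

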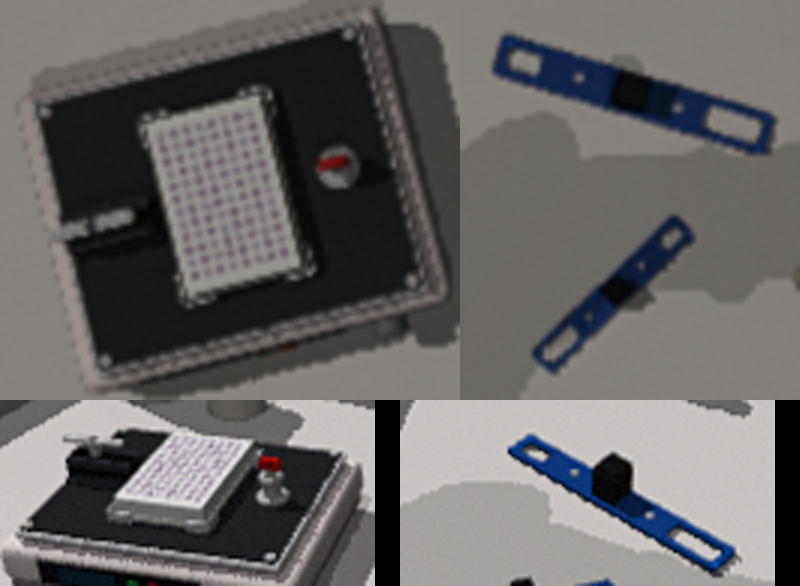

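A (top crop) is the larger bar: about 213 mm measured versus 135 mm for B. Its long eye is at the right (-y) end and its short eye at the left. The stud is on the left of the shaker and the wing on the right, so the bar must be turned about 211°. I'll work out rough places next.

```bash
python3 - <<'E'
from h import *
import pickle
cs=pickle.load(open("c0.pkl","rb")); T=cs["top"];S=cs["scene"]
C=lambda u,v:(u/4+125,v/4+140)
D=lambda u,v:(u/3+115,(v-400)/3+150)
print("wing",tri([(T,C(335,163)),(S,D(270,463))]))
print("stud",tri([(T,C(100,220)),(S,D(92,442))]))
B=lambda u,v:((u-460)/4+270,v/4+165)
E=lambda u,v:((u-400)/3+235,(v-400)/3+205)
print("short eye",tri([(T,B(525,62)),(S,E(537,455))]))
print("long eye",tri([(T,B(735,122)),(S,E(700,545))]))
print("grip top",tri([(T,B(633,90)),(S,E(615,465))]))
print("shaker corners", [np.round(onz(T,C(*p),.068),3).tolist() for p in [(42,112),(350,33),(412,280),(105,360)]])
E
```

```text
wing [0.55411678 0.03366308 0.10334625]
stud [0.51732903 0.19701637 0.10331108]
short eye [ 0.55775119 -0.1838493   0.0017604 ]
long eye [ 0.5095114  -0.3376972   0.00177002]
grip top [ 0.53269178 -0.25930741  0.03541869]
shaker corners [[0.598, 0.243, 0.068], [0.648, 0.026, 0.068], [0.473, -0.014, 0.068], [0.423, 0.201, 0.068]]
```

Request:
jog_arm(
  deltas=[
    [0.03, 0.05, 0, 0, 0, 0, 1],
    [0.03, 0.05, 0, 0, 0, 0, 1],
    [0.03, 0.05, 0, 0, 0, 0, 1],
    [0.03, 0.05, 0, 0, 0, 0, 1],
    [0.03, 0.05, 0, 0, 0, 0, 1],
    [0.03, 0.05, 0, 0, 0, 0, 1],
    [0.03, 0.05, 0, 0, 0, 0, 1],
    [0.03, 0.05, 0, 0, 0, 0, 1],
    [0.0, 0.05, 0, 0, 0, 0, 1],
    [0.0, 0.05, 0, 0, 0, 0, 1],
  ],
)

```text
t: 1.15
eef_pos: [0.426, -0.193, 0.2531]
tool_rot: [-0.0, 0.986, 0.165, 0.0]
contact_force: [1.1, 0.4, 0.3]
gripper_width: 0.998
grasp_force: 0.0
```

Request:
jog_arm(
  deltas=[
    [0.02, 0.05, 0, 0, 0, 0, 1],
    [0.02, 0.05, 0, 0, 0, 0, 1],
    [0.02, 0.05, 0, 0, 0, 0, 1],
    [0.02, 0.05, 0, 0, 0, 0, 1],
    [0.02, 0.05, 0, 0, 0, 0, 1],
    [0, 0, 0, 0, 0, 0, 1],
  ],
)

```text
t: 1.75
eef_pos: [0.5199, 0.045, 0.2536]
tool_rot: [-0.002, 0.985, 0.17, 0.001]
contact_force: [-0.2, -0.8, -0.1]
gripper_width: 0.998
grasp_force: 0.0
```

```bash
python3 - <<'E'
from h import *
import pickle
pickle.dump(bot.read_camera("wrist"),open("w1.pkl","wb"));print(bot.get_obs()["joint_vel"].round(3))
E
```

```text
[ 0.051 -0.019  0.067  0.035  0.014  0.01   0.023]
```

Request:
jog_arm(
  deltas=[
    [0, 0.04, 0, 0, 0, 0, 1],
    [0, 0.04, 0, 0, 0, 0, 1],
    [0, 0.04, 0, 0, 0, 0, 1],
    [0, 0, 0, 0, 0, 0, 1],
    [0, 0, 0, 0, 0, 0, 1],
  ],
)

```text
t: 2.3
eef_pos: [0.5183, 0.1562, 0.253]
tool_rot: [0.0, 0.986, 0.165, -0.0]
contact_force: [0.6, -0.2, -0.8]
gripper_width: 1.001
grasp_force: 0.0
```

```bash
python3 - <<'E'
from h import *
import pickle
w1=pickle.load(open("w1.pkl","rb"));w2=bot.read_camera("wrist")
pickle.dump(w2,open("w2.pkl","wb"));print(bot.get_obs()["joint_vel"].round(3),bot.get_obs()["eef_pos"])
im=[cv2.resize(w["img"][40:340],(800,469),interpolation=3) for w in(w1,w2)]
o=np.vstack([cv2.resize(w["img"],None,fx=1,fy=1) for w in (w1,w2)])
cv2.imwrite("pics/w12.png",np.vstack([cv2.resize(w["img"][60:360],(512,300)) for w in (w1,w2)])[:,:,::-1])
E
```

```text
[ 0.016 -0.004  0.014  0.003 -0.001 -0.    -0.003] [0.51850482 0.1549529  0.2529427 ]
```

View pics/w12.png

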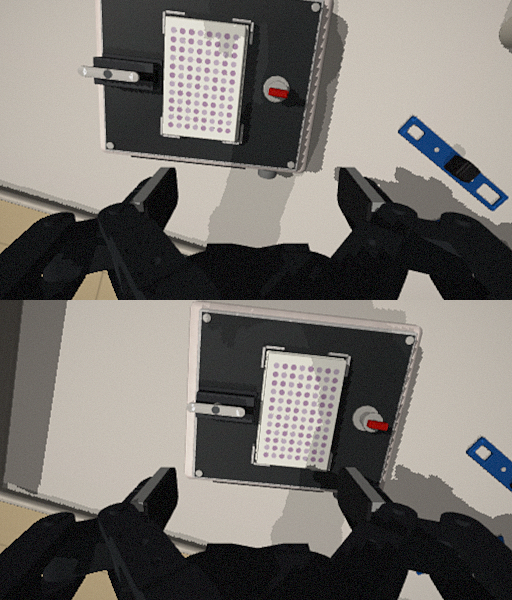

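```bash
python3 - <<'E'
from h import *
import pickle
w=[pickle.load(open(f"w{i}.pkl","rb")) for i in(1,2)]
for c in w:
    h=cv2.cvtColor(c["img"],cv2.COLOR_RGB2HSV); m=cv2.inRange(h,(0,150,60),(8,255,255))|cv2.inRange(h,(172,150,60),(180,255,255))
    p=np.argwhere(m[:320]>0)[:,::-1]; r=cv2.minAreaRect(p.astype(np.float32)); print(p.mean(0),r)
o=np.vstack([cv2.resize(w[0]["img"][105:160,70:170],(800,300*440//300//1),interpolation=3)[:300] if 0 else cv2.resize(w[0]["img"][110:160,70:170],(600,300),interpolation=3),
 cv2.resize(w[1]["img"][140:190,180:280],(600,300),interpolation=3)])
cv2.imwrite("pics/stud.png",o[:,:,::-1])
E
```

```text
[278.18493151 152.5       ] ((278.2432556152344, 152.54054260253906), (19.39908218383789, 7.562353134155273), 9.462322235107422)
[377.45679012 185.01234568] ((377.3299865722656, 185.19000244140625), (21.07178497314453, 8.202439308166504), 8.130102157592773)
```

View pics/stud.png

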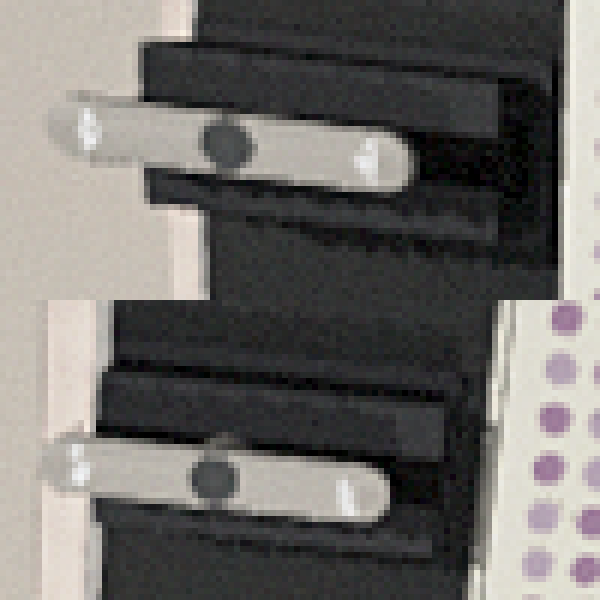

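```bash
python3 - <<'E'
from h import *
import pickle
w=[pickle.load(open(f"w{i}.pkl","rb")) for i in(1,2)]
a=lambda u,v:(u/6+70-.4,v/6+110-.4); b=lambda u,v:(u/6+180-.4,v/6+140-.4)
P={}
for n,p,q in [("L",(48,127),(40,162)),("R",(413,162),(390,195)),("dot",(228,146),(215,180))]:
    P[n]=tri([(w[0],a(*p)),(w[1],b(*q))]); 
    print(n,P[n].round(4),[onz(c,f,.108).round(4)[:2] for c,f in((w[0],a(*p)),(w[1],b(*q)))])
W=tri([(w[0],(278.2,152.5)),(w[1],(377.4,185.1))]); wz=[onz(w[0],(278.2,152.5),.107),onz(w[1],(377.4,185.1),.107)]
print("wing",W.round(4),np.round(wz,4))
# platform screws 
c0=[onz(w[0],a(*p),.108) for p in[(48,127),(413,162)]]+[onz(w[1],b(*p),.108) for p in[(40,162),(390,195)]]
print("head lens",np.linalg.norm(c0[0]-c0[1]),np.linalg.norm(c0[2]-c0[3]))
st=np.mean([onz(w[0],a(228,146),.108),onz(w[1],b(215,180),.108)],0); wg=np.mean(wz,0)
d=(st-wg)[:2]; print("stud",st,"dist",np.linalg.norm(d),"ang",np.degrees(np.arctan2(d[1],d[0])))
E
```

```text
L [0.5086 0.2288 0.1073] [array([0.5085, 0.2285]), array([0.509 , 0.2287])]
R [0.5228 0.1713 0.1072] [array([0.5231, 0.171 ]), array([0.5229, 0.1713])]
dot [0.5156 0.2    0.1082] [array([0.5154, 0.2001]), array([0.5157, 0.2   ])]
wing [0.5543 0.0352 0.1029] [[0.5547 0.0357 0.107 ]
 [0.5546 0.0374 0.107 ]]
head lens 0.05933917144009785 0.05906390387250093
stud [0.51554286 0.20005902 0.108     ] dist 0.16811890466904056 ang 103.45135190522763
```

Request:
jog_arm(
  deltas=[
    [0, -0.05, 0, 0, 0, -0.08, 1],
    [0, -0.05, 0, 0, 0, -0.08, 1],
    [0, -0.05, 0, 0, 0, -0.08, 1],
    [0, -0.05, 0, 0, 0, -0.08, 1],
    [0, -0.05, 0, 0, 0, -0.08, 1],
    [0, -0.05, 0, 0, 0, -0.08, 1],
    [0, -0.05, -0.04, 0, 0, -0.08, 0.8],
    [0.01, -0.05, -0.04, 0, 0, -0.08, 0.7],
    [0, -0.01, -0.02, 0, 0, 0, 0.7],
    [0, 0, 0, 0, 0, 0, 0.7],
  ],
)

```text
t: 3.35
eef_pos: [0.5222, -0.2349, 0.1682]
tool_rot: [0.0, 0.988, -0.157, -0.003]
contact_force: [-1.3, 0.3, 0.0]
gripper_width: 0.699
grasp_force: 0.0
```

```bash
python3 - <<'E'
from h import *
import pickle
w=bot.read_camera("wrist");pickle.dump(w,open("w3.pkl","wb"));o=bot.get_obs();print(o["eef_pos"],o["joint_vel"].round(3),rot(o["tool_rot"]).round(3).tolist(),o["q"].round(2))
hsv=cv2.cvtColor(w["img"],cv2.COLOR_RGB2HSV)
m=cv2.inRange(hsv,(105,120,40),(130,255,255))
n,l,st,ce=cv2.connectedComponentsWithStats(m)
for i in range(1,n):
    if st[i,4]>60: print(st[i],ce[i])
cv2.imwrite("pics/w3.png",w["img"][:,:,::-1])
E
```

```text
[ 0.52391138 -0.23278128  0.17005143] [-0.031 -0.04  -0.042 -0.025 -0.008  0.008 -0.006] [[0.952, -0.307, -0.004], [-0.307, -0.952, 0.0], [-0.004, 0.001, -1.0]] [ 0.42  0.41 -0.14  1.87  0.08  0.87 -1.64]
[ 180  146  196   30 3784] [271.02378436 160.08615222]
[267 243  48  63 677] [293.66026588 277.64254062]
```

View pics/w3.png

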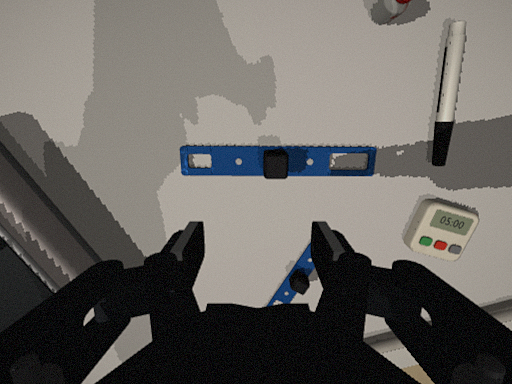

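View 1 and view 2 agree: the stud centre is at (0.5155, 0.2000), height 0.108 (text 0.108), head length 59 mm (text 60). The wing is at (0.5543, 0.0352), height 0.103. The stud is 169 mm from the wing (160±13, so ok), so the stud sits about 9 mm outward of mid-slot. w3 shows the large bar spanning px (180..376, 146..176), block at (276,163), with its long eye on the right.

```bash
python3 - <<'E'
from h import *
import pickle
w=pickle.load(open("w3.pkl","rb"));g=w["img"]
hsv=cv2.cvtColor(g,cv2.COLOR_RGB2HSV)
m=cv2.inRange(hsv,(105,120,40),(130,255,255)); m[200:]=0
p=np.argwhere(m>0)[:,::-1].astype(np.float32)
P=np.array([onz(w,q,.004)[:2] for q in p],np.float32)*1000
r=cv2.minAreaRect(P);print(r)
# grip block dark, top at z .036
d=((g.max(2)<45).astype(np.uint8));d[:146]=0;d[182:]=0;d[:,:260]=0;d[:,295:]=0
n,l,st,ce=cv2.connectedComponentsWithStats(d);print(st[1:],ce[1:].round(1))
print(proj(w,[.5327,-.2593,.036]))
for c in [(265,150),(287,150),(265,178),(287,178)]: print(c,onz(w,c,.036).round(4)[:2],onz(w,c,.02).round(4)[:2])
# eyes: bright in holes
for x0,x1 in((186,214),(326,372)):
    k=(hsv[148:174,x0:x1,1]<90); q=np.argwhere(k); print("eye",onz(w,(q[:,1].mean()+x0,q[:,0].mean()+148),.003).round(4))
E
```

```text
((531.5156860351562, -261.02960205078125), (208.91580200195312, 31.501401901245117), 71.968505859375)
[[263 148  26  30 697]] [[275.4 163.2]]
[277.67673205 165.79231383]
(265, 150) [ 0.5509 -0.2523] [ 0.5487 -0.2521]
(287, 150) [ 0.5445 -0.2721] [ 0.5419 -0.2731]
(265, 178) [ 0.525  -0.2441] [ 0.5212 -0.2434]
(287, 178) [ 0.5184 -0.2644] [ 0.5141 -0.265 ]
eye [ 0.5575 -0.1812  0.003 ]
eye [ 0.5073 -0.3337  0.003 ]
```

Bar centre (0.5315,-0.2610), measured 208.9 x 31.5 mm, y axis at -108°. The tool y is already at -108°.

Request:
jog_arm(
  deltas=[
    [0.008, -0.028, 0, 0, 0, 0, 0.65],
    [0, 0, -0.03, 0, 0, 0, 0.65],
    [0, 0, -0.04, 0, 0, 0, 0.65],
    [0, 0, 0, 0, 0, 0, 0.65],
    [0, 0, 0, 0, 0, 0, 0.65],
  ],
)

```text
t: 3.9
eef_pos: [0.5345, -0.2581, 0.1026]
tool_rot: [-0.0, 0.988, -0.153, 0.0]
contact_force: [0.3, 0.1, 0.7]
gripper_width: 0.646
grasp_force: 0.0
```

Request:
jog_arm(
  deltas=[
    [-0.003, -0.003, -0.03, 0, 0, -0.006, 0.6],
    [0, 0, -0.03, 0, 0, 0, 0.6],
    [0, 0, -0.013, 0, 0, 0, 0.6],
    [0, 0, 0, 0, 0, 0, 0.6],
    [0, 0, 0, 0, 0, 0, 0.2],
    [0, 0, 0, 0, 0, 0, 0.2],
    [0, 0, 0, 0, 0, 0, 0.2],
    [0, 0, 0, 0, 0, 0, 0.2],
  ],
  newtons=40,
)

```text
t: 4.7
eef_pos: [0.5329, -0.262, 0.0304]
tool_rot: [0.0, 0.988, -0.156, 0.002]
contact_force: [-0.2, 1.2, 6.8]
gripper_width: 0.276
grasp_force: 41.3
```

Request:
jog_arm(
  deltas=[
    [0, 0, 0, 0, 0, 0, 0.2],
    [0, 0, 0.02, 0, 0, 0, 0.2],
    [0, 0, 0.04, 0, 0, 0, 0.2],
    [0, 0, 0.04, 0, 0, 0, 0.2],
    [0, 0, 0.04, 0, 0, 0, 0.2],
    [0, 0, 0.04, 0, 0, 0, 0.2],
    [0, 0.01, 0.02, 0, 0, 0.1, 0.2],
    [0, 0.015, 0, 0, 0, 0.14, 0.2],
    [0, 0.015, 0, 0, 0, 0.14, 0.2],
    [0, 0.015, 0, 0, 0, 0.14, 0.2],
  ],
  newtons=80,
)

```text
t: 5.7
eef_pos: [0.531, -0.2062, 0.2292]
tool_rot: [0.0, 0.994, 0.105, 0.0]
contact_force: [-0.7, -0.1, -2.8]
gripper_width: 0.266
grasp_force: 78.6
```

Request:
jog_arm(
  deltas=[
    [0, 0.016, 0, 0, 0, 0.145, 0.2],
    [0, 0.016, 0, 0, 0, 0.145, 0.2],
    [0, 0.016, 0, 0, 0, 0.145, 0.2],
    [0, 0.016, 0, 0, 0, 0.145, 0.2],
    [0, 0.016, 0, 0, 0, 0.145, 0.2],
    [0, 0.016, 0, 0, 0, 0.145, 0.2],
    [0, 0.016, 0, 0, 0, 0.145, 0.2],
    [0, 0.016, 0, 0, 0, 0.145, 0.2],
    [0, 0.016, 0, 0, 0, 0.145, 0.2],
    [0, 0.016, 0, 0, 0, 0.145, 0.2],
  ],
)

```text
t: 6.7
eef_pos: [0.531, -0.0464, 0.2289]
tool_rot: [0.001, 0.674, 0.738, -0.0]
contact_force: [-0.3, 0.4, -2.1]
gripper_width: 0.267
grasp_force: 78.6
```

Request:
jog_arm(
  deltas=[
    [0, 0.016, 0, 0, 0, 0.145, 0.2],
    [0, 0.016, 0, 0, 0, 0.145, 0.2],
    [0, 0.016, 0, 0, 0, 0.145, 0.2],
    [0, 0.016, 0, 0, 0, 0.145, 0.2],
    [0, 0.016, 0, 0, 0, 0.145, 0.2],
    [0, 0.016, 0, 0, 0, 0.145, 0.2],
    [0, 0.016, 0, 0, 0, 0.145, 0.2],
    [0, 0.016, 0, 0, 0, 0.145, 0.2],
    [0, 0.016, 0, 0, 0, 0.145, 0.2],
    [0, 0, 0, 0, 0, 0, 0.2],
  ],
)

```text
t: 7.7
eef_pos: [0.5309, 0.0995, 0.229]
tool_rot: [0.0, 0.088, 0.996, 0.001]
contact_force: [0.1, 0.3, -1.6]
gripper_width: 0.264
grasp_force: 78.7
```

```bash
cat >> h.py <<'E'
# shaker frame (world): origin on rail-top plane z=.092
ANG=np.radians(103.4); u=np.array([np.cos(ANG),np.sin(ANG),0]); v=np.array([u[1],-u[0],0])
Wg=np.array([.5543,.0352,.092]); O=Wg+.08*u
RS=np.column_stack([v,u,[0,0,1]])
TB=np.array([-.0016,0,.0284])  # TCP in bar frame
FLIP=np.array([[-1,0,0],[0,1,0],[0,0,-1.]])  # tool axes in bar frame: y same, z down
def bar_now():
    o=bot.get_obs(); Rb=rot(o["tool_rot"])@FLIP.T; p=np.array(o["eef_pos"])-Rb@TB
    return RS.T@(p-O),RS.T@Rb,o
def report():
    p,Rb,o=bar_now()
    e=R.from_matrix(Rb).as_euler('ZYX',degrees=True)
    eo=p+Rb@[0,.101,0]; ei=p+Rb@[0,.059,0]; se=p+Rb@[0,-.08,0]
    print("org",(p*1e3).round(1),"yaw,pitchY,dip",e[0].round(2),e[1].round(2),(-e[2]).round(2),"eyeout",(eo*1e3).round(1),"eyein",(ei*1e3).round(1),"short",(se*1e3).round(1))
    print("F",np.round(RS.T@np.array(o["contact_force"]),1),"M",np.round(o["torque"],2),"t",o["t"],"w",o["gripper_width"],"eef",o["eef_pos"].round(4),"q",o["q"].round(2))
def to(dip,Ye,Ze,x=0.):
    "delta (world) from measured pose to: eye outer bottom edge at (x,Ye,Ze) mm in shaker frame"
    Rb=RS@R.from_euler('x',-dip,degrees=True).as_matrix()
    p=O+RS@(np.array([x,Ye,Ze])/1e3)-Rb@[0,.101,0]+Rb@TB
    o=bot.get_obs(); dR=Rb@FLIP@rot(o["tool_rot"]).T
    return (p-o["eef_pos"]).round(4),R.from_matrix(dR).as_rotvec().round(4)
E
python3 -c "
from h import *
report(); print(to(20,126,40)); print(to(20,122,5))"
```

```text
org [ -6.4 -12.6 108.6] yaw,pitchY,dip -23.48 -0.04 -0.07 eyeout [ 33.8  80.  108.7] eyein [ 17.1  41.5 108.6] short [-38.3 -86.  108.5]
F [ 0.1  0.3 -1.6] M [-0.01 -0.03  0.01] t 7.7 w 0.26410187209870095 eef [0.5309 0.0995 0.229 ] q [ 0.42  0.42 -0.91  1.86  0.39  1.04  0.75]
(array([-0.0061,  0.0528, -0.0357]), array([-0.3525, -0.0096,  0.4054]))
(array([-0.0052,  0.049 , -0.0707]), array([-0.3525, -0.0096,  0.4054]))
```

Request:
jog_arm(
  deltas=[
    [0, 0.01, 0, 0, 0, 0.137, 0.2],
    [0, 0.01, 0, 0, 0, 0.137, 0.2],
    [-0.002, 0.01, 0, 0, 0, 0.136, 0.2],
    [-0.002, 0.01, -0.01, -0.113, -0.027, 0, 0.2],
    [-0.002, 0.012, -0.01, -0.113, -0.027, 0, 0.2],
    [0, 0.001, -0.015, -0.113, -0.027, 0, 0.2],
    [0, 0, 0, 0, 0, 0, 0.2],
    [0, 0, 0, 0, 0, 0, 0.2],
  ],
)

```text
t: 8.5
eef_pos: [0.5251, 0.1501, 0.1933]
tool_rot: [0.02, -0.112, 0.979, -0.172]
contact_force: [0.3, -0.3, -2.8]
gripper_width: 0.264
grasp_force: 79.2
```

```bash
python3 -c "
from h import *
import pickle
report(); print(to(20,126,40)); print(to(20,122,5))
w=bot.read_camera('wrist');s=bot.read_camera('scene');t=bot.read_camera('top')
pickle.dump((w,s,t,bar_now()[:2]),open('c4.pkl','wb'))
im=np.zeros((580,800,3),np.uint8)
im[:384,:512]=w['img']
im[:384,512:]=cv2.resize(t['img'][150:246,130:202],(288,384),interpolation=3)
im[390:570,:360]=cv2.resize(s['img'][140:230,110:290],(360,180),interpolation=3)
cv2.imwrite('pics/c4.png',im[:,:,::-1])"
```

```text
org [-0.2 28.8 74.6] yaw,pitchY,dip -0.32 -0.08 19.92 eyeout [  0.4 123.8  40.1] eyein [ 0.2 84.3 54.5] short [ -0.6 -46.4 101.8]
F [ 0.2 -0.4 -2.8] M [ 0.47  0.08 -0.02] t 8.5 w 0.2640744957645237 eef [0.5251 0.1501 0.1933] q [ 0.07  0.51 -0.84  1.86  0.73  1.22  0.7 ]
(array([-0.0004,  0.0023, -0.    ]), array([-0.0017,  0.0011,  0.0056]))
(array([ 0.0005, -0.0016, -0.035 ]), array([-0.0017,  0.0011,  0.0056]))
```

View pics/c4.png

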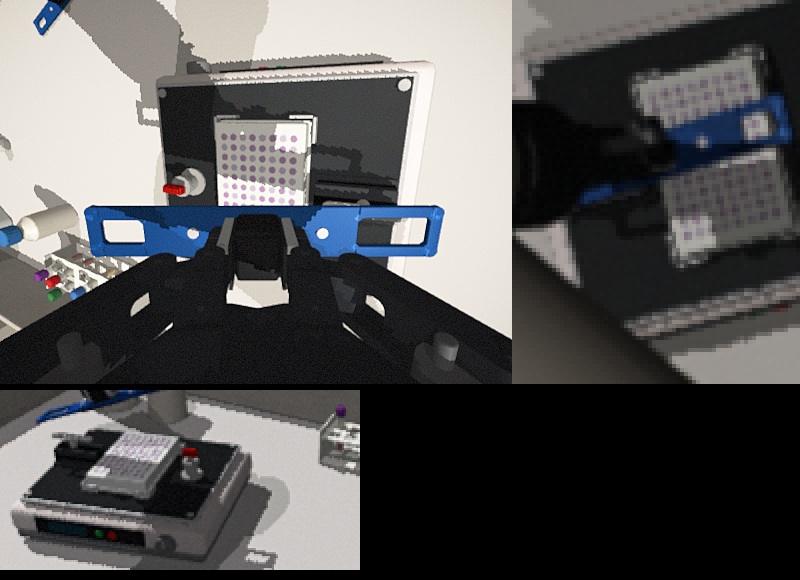

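```bash
python3 -c "
from h import *
import pickle
from scipy.optimize import least_squares
w,s,t,(p,Rb)=pickle.load(open('c4.pkl','rb'))
g=cv2.cvtColor(w['img'],cv2.COLOR_RGB2HSV);m=cv2.inRange(g,(100,110,40),(130,255,255));m[:195]=0;m[270:]=0;m[:,:75]=0;m[:,450:]=0
n,l,st,ce=cv2.connectedComponentsWithStats(m);m=(l==1+st[1:,4].argmax())
print([ (c,np.flatnonzero(m[:,c]).min(),np.flatnonzero(m[:,c]).max()) for c in (120,180,340,400,430)],[(r,np.flatnonzero(m[r])[[0,-1]]) for r in (212,230,245,250)])
def pr(b,d=(0,0,0)): return proj(w,O+RS@(p+Rb@(np.array(b)/1e3+np.array(d)))).round(1)
for b in [(-16,-104,4),(16,-104,4),(-16,104,4),(16,104,4),(-9,59,4),(9,59,4),(-9,101,4),(9,101,4),(0,104,4),(0,-104,4),(-16,80,4),(16,80,4),(-16,-70,4),(16,-70,4)]: print(b,pr(b))
cv2.imwrite('pics/c5.png',cv2.resize(w['img'][200:262,80:450],None,fx=2,fy=2,interpolation=2)[:,:,::-1])"
```

```text
[(120, np.int64(207), np.int64(255)), (180, np.int64(206), np.int64(256)), (340, np.int64(206), np.int64(254)), (400, np.int64(206), np.int64(255)), (430, np.int64(206), np.int64(256))] [(212, array([ 84, 443])), (230, array([ 88, 439])), (245, array([ 90, 436])), (250, array([ 91, 436]))]
(-16, -104, 4) [ 72.4 208.1]
(16, -104, 4) [ 81.7 257.9]
(-16, 104, 4) [433.5 209.7]
(16, 104, 4) [424.2 259.4]
(-9, 59, 4) [354.3 220.7]
(9, 59, 4) [351.3 248.7]
(-9, 101, 4) [426.3 221. ]
(9, 101, 4) [421.2 249. ]
(0, 104, 4) [428.7 235.2]
(0, -104, 4) [ 77.2 233.6]
(-16, 80, 4) [391.9 209.6]
(16, 80, 4) [384.8 259.2]
(-16, -70, 4) [131.6 208.3]
(16, -70, 4) [137.8 258.2]
```

View pics/c5.png

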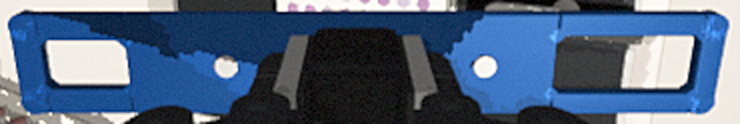

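```bash
python3 -c "
from h import *
import pickle
w,s,t,(p,Rb)=pickle.load(open('c4.pkl','rb'))
def pr(b): return proj(w,O+RS@(p+Rb@(np.array(b)/1e3))).round(1)
for b in [(-16,-100.5,4),(16,-100.5,4),(-16,108,4),(16,108,4),(9,59,0),(9,101,0),(-9,59,4),(-9,101,4),(-9,-67.5,4),(-9,-92.5,4),(-13,-12,36),(-13,12,36),(0,0,30),(-1.6,0,28.4),(-13,0,32),(0,-40,4),(0,40,4)]: print(b,pr(b), ((pr(b)-[80,200])*2).round(0))
A=rot(w['attitude']); o=bot.get_obs(); Rt=rot(o['tool_rot']); print('cam in tool',(Rt.T@(np.array(w['eye'])-o['eef_pos'])).round(4),(Rt.T@A).round(4).tolist())
w1=pickle.load(open('c0.pkl','rb'))['wrist']; Rt=rot([-.001,.986,.165,0.]);print((Rt.T@(np.array(w1['eye'])-[.22,-.638,.252])).round(4))
"
```

```text
(-16, -100.5, 4) [ 78.5 208.1] [-3. 16.]
(16, -100.5, 4) [ 87.5 257.9] [ 15. 116.]
(-16, 108, 4) [440.4 209.8] [721.  20.]
(16, 108, 4) [430.8 259.4] [702. 119.]
(9, 59, 0) [349.1 245.5] [538.  91.]
(9, 101, 0) [417.3 245.8] [675.  92.]
(-9, 59, 4) [354.3 220.7] [549.  41.]
(-9, 101, 4) [426.3 221. ] [693.  42.]
(-9, -67.5, 4) [137.3 219.7] [115.  39.]
(-9, -92.5, 4) [ 94.3 219.5] [29. 39.]
(-13, -12, 36) [226.3 238.4] [293.  77.]
(-13, 12, 36) [278.1 238.6] [396.  77.]
(0, 0, 30) [252.4 257. ] [345. 114.]
(-1.6, 0, 28.4) [252.5 252.5] [345. 105.]
(-13, 0, 32) [252.4 234.7] [345.  69.]
(0, -40, 4) [185.5 234.1] [211.  68.]
(0, 40, 4) [320.7 234.7] [481.  69.]
cam in tool [ 0.0667  0.002  -0.1209] [[0.0051, -0.9655, -0.2604], [1.0, 0.0048, 0.0017], [-0.0004, -0.2604, 0.9655]]
[ 0.0651 -0.0006 -0.1212]
```

```bash
python3 -c "
from h import *
import pickle
W=[pickle.load(open('c0.pkl','rb'))['wrist']]+[pickle.load(open(f'w{i}.pkl','rb')) for i in (1,2,3)]
E=[(.22,-.638,.252),(.5199,.045,.2536),(.5185,.15495,.25294),(.52391,-.23278,.17005)]
C=np.array([[0,-.9655,-.2604],[1,0,0],[0,-.2604,.9655]])
for w,e in zip(W,E):
    A=rot(w['attitude']); Rt=A@C.T; print((np.array(w['eye'])-e).round(4),'tool',(Rt.T@(np.array(w['eye'])-e)).round(4), 'tool z',Rt[:,2].round(4),'ty',np.degrees(np.arctan2(Rt[1,1],Rt[0,1])).round(2))
for i in range(2):
    w=bot.read_camera('wrist');o=bot.get_obs();Rt=rot(o['tool_rot']);print((Rt.T@(np.array(w['eye'])-o['eef_pos'])).round(4),(Rt.T@rot(w['attitude'])-C).round(4).tolist())
"
```

```text
[0.0614 0.0215 0.1212] tool [ 0.0652 -0.0004 -0.1212] tool z [ 3.0e-04  1.7e-03 -1.0e+00] ty -70.92
[0.0612 0.0216 0.1211] tool [ 6.540e-02 -1.000e-04 -1.208e-01] tool z [ 0.0028  0.0045 -1.    ] ty -70.32
[0.0615 0.0228 0.1208] tool [ 0.0655 -0.0013 -0.1208] tool z [ 3.e-04 -8.e-04 -1.e+00] ty -70.89
[ 0.0611 -0.0224  0.1185] tool [ 0.0644  0.0026 -0.1188] tool z [-5.6e-03  1.0e-04 -1.0e+00] ty -108.01
[ 0.066   0.     -0.1208] [[0.0008, 0.0001, -0.0002], [-0.0, 0.0007, 0.0002], [-0.0, -0.0002, -0.0001]]
[ 0.066  -0.0002 -0.1208] [[0.0004, 0.0001, -0.0003], [-0.0, 0.0004, 0.0001], [0.0, -0.0003, -0.0001]]
```

```bash
python3 -c "
from h import *
import pickle
w=bot.read_camera('wrist'); pickle.dump(w,open('w5.pkl','wb')); report()
p,Rb,o=bar_now()
g=cv2.cvtColor(w['img'],cv2.COLOR_RGB2HSV)
m=cv2.inRange(g,(0,150,60),(8,255,255))|cv2.inRange(g,(172,150,60),(180,255,255)); m[:,:150]=0; m[250:]=0;m[:,230:]=0
q=np.argwhere(m>0)[:,::-1]; r=cv2.minAreaRect(q.astype(np.float32)); print('wing px',q.mean(0),r)
for z in (.1,.103,.106): print(z,((RS.T@(onz(w,q.mean(0),z)-O))*1e3).round(1))
m=cv2.inRange(g,(100,110,40),(130,255,255));m[:195]=0;m[275:]=0;m[:,:70]=0;m[:,460:]=0
n,l,st,ce=cv2.connectedComponentsWithStats(m);m=(l==1+st[1:,4].argmax())
print([(c,np.flatnonzero(m[:,c])[[0,-1]]) for c in range(110,170,12)],[(c,np.flatnonzero(m[:,c])[[0,-1]]) for c in range(345,430,12)],[(r,np.flatnonzero(m[r])[[0,-1]]) for r in (215,222,230,238,246)])
def pr(b): return proj(w,O+RS@(p+Rb@(np.array(b)/1e3))).round(1)
for b in [(-16,-80,4),(16,-80,4),(-16,80,4),(16,80,4),(0,-100.5,4),(0,108,4)]: print(b,pr(b))
"
```

```text
org [ 0.4 27.3 75.1] yaw,pitchY,dip -0.46 -0.17 19.95 eyeout [  1.2 122.2  40.7] eyein [ 0.9 82.7 55. ] short [ -0.3 -47.9 102.4]
F [-0.4  0.  -1.9] M [0.52 0.13 0.01] t 8.8 w 0.2647699439519378 eef [0.526  0.1487 0.1938] q [ 0.07  0.51 -0.84  1.86  0.73  1.22  0.7 ]
wing px [175.53608247 188.53092784] ((175.6360321044922, 188.75201416015625), (21.555696487426758, 10.017585754394531), 10.30484676361084)
0.1 [  1.  -81.5   8. ]
0.103 [  0.  -79.2  11. ]
0.106 [ -1.  -76.9  14. ]
[(110, array([207, 255])), (122, array([207, 255])), (134, array([207, 255])), (146, array([207, 255])), (158, array([207, 253]))] [(345, array([206, 253])), (357, array([206, 253])), (369, array([206, 256])), (381, array([206, 256])), (393, array([205, 255])), (405, array([206, 255])), (417, array([206, 255])), (429, array([206, 256]))] [(215, array([ 85, 442])), (222, array([ 87, 441])), (230, array([ 88, 439])), (238, array([ 89, 438])), (246, array([ 90, 436]))]
(-16, -80, 4) [118.5 207.7]
(16, -80, 4) [125.6 257.6]
(-16, 80, 4) [396.7 207.8]
(16, 80, 4) [389.5 257.7]
(0, -100.5, 4) [ 87.4 233.3]
(0, 108, 4) [440.4 233.4]
```

```bash
sed -i 's/TB=np.array(\[-.0016/TB=np.array([-.0009/' h.py; python3 -c "
from h import *
print(to(20,124,5))"
```

```text
(array([-0.0001,  0.0019, -0.0356]), array([-0.0015,  0.0026,  0.008 ]))
```

Request:
jog_arm(
  deltas=[
    [0, 0.002, 0, -0.0015, 0.0025, 0.008, 0.2],
    [0, 0, -0.006, 0, 0, 0, 0.2],
    [0, 0, -0.008, 0, 0, 0, 0.2],
    [0, 0, -0.007, 0, 0, 0, 0.2],
    [0, 0, -0.005, 0, 0, 0, 0.2],
    [0, 0, -0.004, 0, 0, 0, 0.2],
    [0, 0, -0.003, 0, 0, 0, 0.2],
    [0, 0, -0.002, 0, 0, 0, 0.2],
    [0, 0, 0, 0, 0, 0, 0.2],
    [0, 0, 0, 0, 0, 0, 0.2],
  ],
)

```text
t: 9.8
eef_pos: [0.5253, 0.1524, 0.1584]
tool_rot: [0.02, -0.117, 0.978, -0.173]
contact_force: [-0.5, 0.3, -2.3]
gripper_width: 0.265
grasp_force: 79.2
```

```bash
python3 -c "
from h import *
report(); print(to(20,124,5));print(to(20,97,5))
s=bot.read_camera('scene');w=bot.read_camera('wrist')
im=np.zeros((590,640,3),np.uint8)
im[:200,:]=cv2.resize(w['img'][170:270,150:470],(640,200),interpolation=3)
im[205:589,:]=cv2.resize(s['img'][140:188,100:180],(640,384),interpolation=3)
cv2.imwrite('pics/c6.png',im[:,:,::-1])"
```

```text
org [-0.1 31.  39.7] yaw,pitchY,dip 0.21 0.04 20.02 eyeout [ -0.5 125.9   5.1] eyein [-0.3 86.4 19.5] short [  0.2 -44.2  67.1]
F [-0.5  0.4 -2.3] M [ 0.53  0.07 -0.02] t 9.8 w 0.26469159015054755 eef [0.5253 0.1524 0.1584] q [ 0.04  0.56 -0.82  1.89  0.78  1.18  0.65]
(array([ 0.0006, -0.0018, -0.0001]), array([ 0.0004, -0.0006, -0.0037]))
(array([ 0.0068, -0.0281, -0.0001]), array([ 0.0004, -0.0006, -0.0037]))
```

View pics/c6.png

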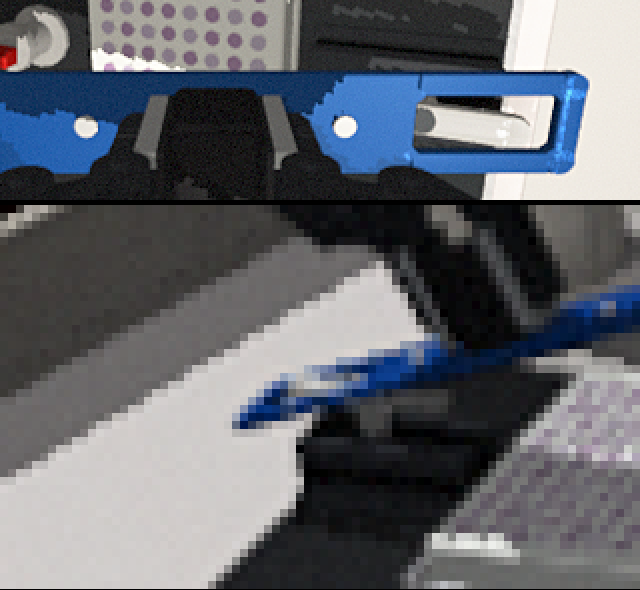

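The head's outer end is visible inside the long eye, centred, with about 6 mm to the eye's end as computed. Sliding inwards.

Request:
jog_arm(
  deltas=[
    [0.001, -0.003, 0, 0, 0, -0.003, 0.2],
    [0.001, -0.004, 0, 0, 0, 0, 0.2],
    [0.001, -0.004, 0, 0, 0, 0, 0.2],
    [0.001, -0.004, 0, 0, 0, 0, 0.2],
    [0.001, -0.004, 0, 0, 0, 0, 0.2],
    [0.001, -0.003, 0, 0, 0, 0, 0.2],
    [0, -0.002, 0, 0, 0, 0, 0.2],
    [0, 0, 0, 0, 0, 0, 0.2],
    [0, 0, 0, 0, 0, 0, 0.2],
  ],
)

```text
t: 10.8
eef_pos: [0.5312, 0.1284, 0.1582]
tool_rot: [0.02, -0.115, 0.978, -0.173]
contact_force: [0.1, 0.0, -1.5]
gripper_width: 0.264
grasp_force: 79.2
```

```bash
python3 -c "
from h import *
report(); print(to(20,97,4))"
```

```text
org [ 0.   6.3 39.5] yaw,pitchY,dip 0.04 0.05 20.01 eyeout [-1.000e-01  1.012e+02  5.000e+00] eyein [-0.  61.8 19.4] short [  0.1 -68.8  66.9]
F [ 0.1  0.  -1.5] M [ 0.49  0.12 -0.04] t 10.8 w 0.26414898456683894 eef [0.5312 0.1284 0.1582] q [ 0.09  0.55 -0.81  1.9   0.78  1.16  0.69]
(array([ 0.0009, -0.0041, -0.001 ]), array([ 0.0003, -0.0008, -0.0007]))
```

Request:
jog_arm(
  deltas=[
    [0.001, -0.003, 0, 0, 0, 0, 0.2],
    [0, -0.002, -0.001, 0, 0, 0, 0.2],
    [0, 0, 0, 0, 0, 0, 0.2],
    [0, 0, 0, 0, 0, 0, 0.2],
  ],
)

```text
t: 11.2
eef_pos: [0.5322, 0.1232, 0.1572]
tool_rot: [0.02, -0.115, 0.978, -0.173]
contact_force: [0.2, -0.0, -1.8]
gripper_width: 0.265
grasp_force: 79.2
```

```bash
python3 -c "
from h import *
report()
for a in [(20,96,4),(15,96,3.5),(11,96,3),(8,96,2.5)]: print(a,to(*a))"
```

```text
org [-0.2  1.  38.5] yaw,pitchY,dip 0.03 0.06 20.02 eyeout [-0.3 95.9  3.9] eyein [-0.2 56.4 18.3] short [ -0.1 -74.2  65.9]
F [ 0.1 -0.1 -1.8] M [ 0.52  0.1  -0.01] t 11.2 w 0.2645568344933053 eef [0.5322 0.1232 0.1572] q [ 0.09  0.55 -0.81  1.9   0.79  1.16  0.69]
(20, 96, 4) (array([0.0001, 0.0001, 0.0001]), array([ 0.0006, -0.0009, -0.0005]))
(15, 96, 3.5) (array([ 0.0013, -0.0047, -0.0081]), array([ 0.0855,  0.0194, -0.0006]))
(11, 96, 3) (array([ 0.0021, -0.0082, -0.015 ]), array([ 0.1534,  0.0356, -0.0006]))
(8, 96, 2.5) (array([ 0.0027, -0.0104, -0.0205]), array([ 0.2043,  0.0477, -0.0006]))
```

Request:
jog_arm(
  deltas=[
    [0.0004, -0.0016, -0.0027, 0.0285, 0.0065, 0, 0.2],
    [0.0004, -0.0016, -0.0027, 0.0285, 0.0065, 0, 0.2],
    [0.0005, -0.0016, -0.0027, 0.0285, 0.0065, 0, 0.2],
    [0.0004, -0.0017, -0.0034, 0.034, 0.008, 0, 0.2],
    [0.0004, -0.0017, -0.0035, 0.034, 0.008, 0, 0.2],
    [0, 0, 0, 0, 0, 0, 0.2],
    [0, 0, 0, 0, 0, 0, 0.2],
  ],
)

```text
t: 11.9
eef_pos: [0.5344, 0.1146, 0.1421]
tool_rot: [0.011, -0.116, 0.989, -0.095]
contact_force: [0.7, 0.3, -1.1]
gripper_width: 0.263
grasp_force: 79.2
```

```bash
python3 -c "
from h import *
report()
for a in [(8,96,2.5),(7,96,2),(7,101,2)]: print(a,to(*a))"
```

```text
org [-0.1 -3.6 22.2] yaw,pitchY,dip -0.01 0.0 10.99 eyeout [-0.1 95.5  3. ] eyein [-0.1 54.3 11. ] short [ -0.1 -82.1  37.5]
F [ 0.8  0.1 -1.1] M [ 0.28  0.1  -0.02] t 11.9 w 0.2630645870416363 eef [0.5344 0.1146 0.1421] q [ 0.23  0.56 -0.86  1.92  0.71  1.03  0.81]
(8, 96, 2.5) (array([ 0.0005, -0.0018, -0.0054]), array([0.0508, 0.012 , 0.0002]))
(7, 96, 2) (array([ 0.0007, -0.0025, -0.0076]), array([0.0678, 0.0161, 0.0002]))
(7, 101, 2) (array([-0.0005,  0.0024, -0.0076]), array([0.0678, 0.0161, 0.0002]))
```

```bash
python3 -c "
from h import *
for a in [(6.5,96,1.8),(6.5,100.2,1.8),(3,100.7,1.2),(0,101,0.5)]: print(a,to(*a))"
```

```text
(6.5, 96, 1.8) (array([ 0.0008, -0.0029, -0.0087]), array([0.0763, 0.0181, 0.0002]))
(6.5, 100.2, 1.8) (array([-0.0002,  0.0012, -0.0087]), array([0.0763, 0.0181, 0.0002]))
(3, 100.7, 1.2) (array([ 0.0002, -0.0005, -0.0153]), array([0.1357, 0.0323, 0.0002]))
(0, 101, 0.5) (array([ 0.0005, -0.0017, -0.0212]), array([0.1866, 0.0444, 0.0002]))
```

Request:
jog_arm(
  deltas=[
    [0.0003, -0.001, -0.0028, 0.0255, 0.006, 0, 0.2],
    [0.0003, -0.001, -0.0028, 0.0255, 0.006, 0, 0.2],
    [0.0002, -0.0008, -0.0028, 0.0255, 0.006, 0, 0.2],
    [0, 0, 0, 0, 0, 0, 0.2],
    [0, 0, 0, 0, 0, 0, 0.2],
  ],
)

```text
t: 12.4
eef_pos: [0.5351, 0.1119, 0.1337]
tool_rot: [0.007, -0.116, 0.992, -0.056]
contact_force: [-0.1, 0.9, -3.3]
gripper_width: 0.257
grasp_force: 79.2
```

```bash
python3 -c "
from h import *
report()
for a in [(6.5,96,1.8),(6.5,100.2,1.8),(3,100.7,1.2),(0,101,0.5)]: print(a,to(*a))"
```

```text
org [ 0.  -4.2 13.4] yaw,pitchY,dip -0.01 -0.01 6.48 eyeout [ 0.1 96.2  2. ] eyein [ 0.  54.4  6.8] short [  0.  -83.7  22.5]
F [ 0.1  0.9 -3.3] M [ 0.2   0.02 -0.04] t 12.4 w 0.25694483390094414 eef [0.5351 0.1119 0.1337] q [ 0.29  0.58 -0.88  1.93  0.67  0.98  0.87]
(6.5, 96, 1.8) (array([ 0.    , -0.0002, -0.0002]), array([-0.0003,  0.0001,  0.0002]))
(6.5, 100.2, 1.8) (array([-0.001 ,  0.0039, -0.0002]), array([-0.0003,  0.0001,  0.0002]))
(3, 100.7, 1.2) (array([-0.0006,  0.0022, -0.0068]), array([0.0591, 0.0142, 0.0002]))
(0, 101, 0.5) (array([-0.0003,  0.0009, -0.0128]), array([0.1101, 0.0263, 0.0002]))
```

Request:
jog_arm(
  deltas=[
    [-0.0005, 0.002, 0, 0, 0, 0, 0.2],
    [-0.0005, 0.002, 0, 0, 0, 0, 0.2],
    [0, 0, 0, 0, 0, 0, 0.2],
    [0, 0, 0, 0, 0, 0, 0.2],
  ],
)

```text
t: 12.8
eef_pos: [0.5341, 0.1167, 0.1339]
tool_rot: [0.007, -0.117, 0.991, -0.056]
contact_force: [0.4, -0.3, -2.6]
gripper_width: 0.265
grasp_force: 79.2
```

```bash
python3 -c "
from h import *
report()
for a in [(4.5,100.4,1.5),(3,100.7,1.2),(0,101,0.5)]: print(a,to(*a))
import pickle
w=bot.read_camera('wrist');pickle.dump(w,open('w7.pkl','wb'))
g=cv2.cvtColor(w['img'],cv2.COLOR_RGB2HSV)
cv2.imwrite('pics/c7.png',cv2.resize(w['img'][150:280,60:460],(800,260),interpolation=2)[:,:,::-1])"
```

```text
org [ 0.2  0.7 13.7] yaw,pitchY,dip 0.08 -0.04 6.49 eyeout [  0.  101.1   2.3] eyein [ 0.1 59.4  7. ] short [  0.3 -78.7  22.8]
F [ 0.3 -0.4 -2.6] M [0.15 0.04 0.08] t 12.8 w 0.265264798623461 eef [0.5341 0.1167 0.1339] q [ 0.28  0.58 -0.88  1.93  0.67  0.98  0.86]
(4.5, 100.4, 1.5) (array([ 0.0003, -0.002 , -0.0042]), array([ 0.0337,  0.0087, -0.0014]))
(3, 100.7, 1.2) (array([ 0.0005, -0.0026, -0.0071]), array([ 0.0591,  0.0148, -0.0014]))
(0, 101, 0.5) (array([ 0.0008, -0.0039, -0.013 ]), array([ 0.1101,  0.027 , -0.0014]))
```

View pics/c7.png

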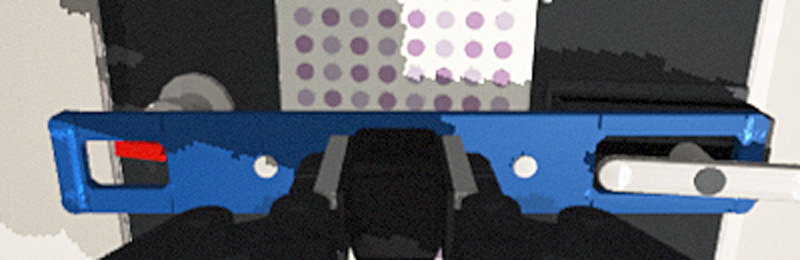

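```bash
python3 -c "
from h import *
import pickle
w=pickle.load(open('w7.pkl','rb')); p,Rb,o=bar_now(); print((p*1e3).round(1))
c=lambda q:((q-[60,150])*2).round(0)
for b in [(-7.5,-92.5,4),(7.5,-92.5,4),(7.5,-67.5,0),(-7.5,-67.5,4),(0,108,4),(0,-100.5,4)]: print('bar',b,c(proj(w,O+RS@(p+Rb@(np.array(b)/1e3)))))
for b in [(4,-90,13),(-4,-90,16.5),(-4,-70,16.5),(4,-70,16.5),(0,89.3,16),(0,59.3,16),(-5,89.3,16),(5,89.3,16)]: print('fix',b,c(proj(w,O+RS@(np.array(b)/1e3))))
"
```

```text
[ 0.1  0.6 13.7]
bar (-7.5, -92.5, 4) [ 76. 141.]
bar (7.5, -92.5, 4) [ 83. 187.]
bar (7.5, -67.5, 0) [173. 181.]
bar (-7.5, -67.5, 4) [162. 141.]
bar (0, 108, 4) [759. 165.]
bar (0, -100.5, 4) [ 53. 164.]
fix (4, -90, 13) [116. 156.]
fix (-4, -90, 16.5) [105. 136.]
fix (-4, -70, 16.5) [166. 139.]
fix (4, -70, 16.5) [169. 163.]
fix (0, 89.3, 16) [707. 178.]
fix (0, 59.3, 16) [596. 172.]
fix (-5, 89.3, 16) [710. 161.]
fix (5, 89.3, 16) [704. 194.]
```

Request:
jog_arm(
  deltas=[
    [0.0002, -0.0009, -0.0024, 0.02, 0.005, 0, 0.2],
    [0.0002, -0.0009, -0.0024, 0.02, 0.005, 0, 0.2],
    [0.0001, -0.0008, -0.0023, 0.019, 0.005, -0.001, 0.2],
    [0, 0, 0, 0, 0, 0, 0.2],
    [0, 0, 0, 0, 0, 0, 0.2],
  ],
)

```text
t: 13.35
eef_pos: [0.5347, 0.1132, 0.1265]
tool_rot: [0.003, -0.116, 0.993, -0.026]
contact_force: [0.3, -0.1, -1.1]
gripper_width: 0.265
grasp_force: 79.2
```

```bash
python3 -c "
from h import *
report()
for a in [(3,100.7,1.2),(1,101,.9),(0,101,0.5)]: print(a,to(*a))"
```

```text
org [-0.1 -1.   6.2] yaw,pitchY,dip -0.07 0.04 2.99 eyeout [ 0.  99.8  0.9] eyein [-0.1 57.9  3.1] short [ -0.2 -80.9  10.4]
F [ 0.3 -0.2 -1.1] M [ 0.08 -0.05  0.  ] t 13.35 w 0.26488061547976915 eef [0.5347 0.1132 0.1265] q [ 0.34  0.59 -0.9   1.93  0.64  0.94  0.91]
(3, 100.7, 1.2) (array([-0.0001,  0.0009,  0.0003]), array([ 0.    , -0.0008,  0.0013]))
(1, 101, 0.9) (array([ 0.0001,  0.0001, -0.0035]), array([0.034 , 0.0073, 0.0013]))
(0, 101, 0.5) (array([ 0.0002, -0.0004, -0.0056]), array([0.051 , 0.0113, 0.0013]))
```

Request:
jog_arm(
  deltas=[
    [0, 0.0004, -0.0018, 0.017, 0.004, 0.001, 0.2],
    [0, 0, -0.0018, 0.017, 0.004, 0, 0.2],
    [0.0001, -0.0003, -0.0016, 0.017, 0.003, 0, 0.2],
    [0, 0, -0.0004, 0, 0, 0, 0.2],
    [0, 0, 0, 0, 0, 0, 0.2],
    [0, 0, 0, 0, 0, 0, 0.2],
  ],
)

```text
t: 13.95
eef_pos: [0.5347, 0.1139, 0.1212]
tool_rot: [0.0, -0.117, 0.993, -0.0]
contact_force: [-0.2, -0.0, -2.0]
gripper_width: 0.267
grasp_force: 79.2
```

```bash
python3 -c "
from h import *
report()
for a in [(0,101,0.5),(0,101,0)]: print(a,to(*a))"
```

```text
org [0.1 1.1 0.8] yaw,pitchY,dip 0.05 -0.04 0.01 eyeout [  0.  102.1   0.7] eyein [ 0.1 60.1  0.8] short [  0.2 -78.9   0.8]
F [-0.2  0.  -2. ] M [ 0.05 -0.02  0.04] t 13.95 w 0.2671304758394188 eef [0.5347 0.1139 0.1212] q [ 0.38  0.61 -0.92  1.93  0.62  0.91  0.95]
(0, 101, 0.5) (array([ 0.0002, -0.0011, -0.0003]), array([-0.    ,  0.0008, -0.0008]))
(0, 101, 0) (array([ 0.0002, -0.0011, -0.0008]), array([-0.    ,  0.0008, -0.0008]))
```

Request:
jog_arm(
  deltas=[
    [0.0002, -0.001, -0.0004, 0, 0, 0, 0.2],
    [0, 0, -0.0005, 0, 0, 0, 0.2],
    [0, 0, 0, 0, 0, 0, 0.2],
    [0, 0, 0, 0, 0, 0, 0.2],
  ],
)

```text
t: 14.35
eef_pos: [0.535, 0.1129, 0.1205]
tool_rot: [0.001, -0.117, 0.993, -0.0]
contact_force: [-1.6, -0.3, 2.8]
gripper_width: 0.265
grasp_force: 79.9
```

Request:
jog_arm(
  deltas=[
    [0, 0, -0.0004, 0, 0, 0, 0.2],
    [0, 0, -0.0004, 0, 0, 0, 0.2],
    [0, 0, 0, 0, 0, 0, 0.2],
  ],
)

```text
t: 14.65
eef_pos: [0.5351, 0.1128, 0.1205]
tool_rot: [0.001, -0.117, 0.993, -0.001]
contact_force: [-2.9, -2.9, 12.4]
gripper_width: 0.263
grasp_force: 81.3
```

Seated on the posts (12 N up). I'll relax the push, then release.

Request:
jog_arm(
  deltas=[
    [0, 0, 0.0006, 0, 0, 0, 0.2],
    [0, 0, 0, 0, 0, 0, 0.2],
    [0, 0, 0, 0, 0, 0, 0.4],
    [0, 0, 0, 0, 0, 0, 0.55],
    [0, 0, 0, 0, 0, 0, 0.55],
    [0, 0, 0.01, 0, 0, 0, 0.55],
    [0, 0, 0.03, 0, 0, 0, 0.55],
    [0, 0, 0.04, 0, 0, 0, 0.55],
    [0, 0, 0, 0, 0, 0, 0.55],
    [0, 0, 0, 0, 0, 0, 0.55],
  ],
  newtons=40,
)

```text
t: 15.65
eef_pos: [0.5356, 0.113, 0.2013]
tool_rot: [0.002, -0.117, 0.993, -0.0]
contact_force: [0.3, 0.2, 0.5]
gripper_width: 0.548
grasp_force: 0.0
```

```bash
python3 -c "
from h import *
import pickle
w=bot.read_camera('wrist');s=bot.read_camera('scene'); pickle.dump(w,open('w8.pkl','wb'));report()
im=np.zeros((600,800,3),np.uint8)
im[:,:]=cv2.resize(w['img'],(800,600),interpolation=3)
im[360:,440:]=cv2.resize(s['img'][135:205,110:215],(360,240),interpolation=3)
cv2.imwrite('pics/c8.png',im[:,:,::-1])"
```

```text
org [-0.5 -0.4 79.1] yaw,pitchY,dip 0.03 0.02 0.04 eyeout [ -0.5 100.6  79. ] eyein [-0.5 58.6 79. ] short [ -0.4 -80.4  79.1]
F [ 0.5 -0.3 -1.4] M [-0.    0.02  0.  ] t 15.75 w 0.5502909962848007 eef [0.5345 0.1124 0.1995] q [ 0.45  0.52 -1.    1.87  0.51  1.04  1.04]
```

View pics/c8.png

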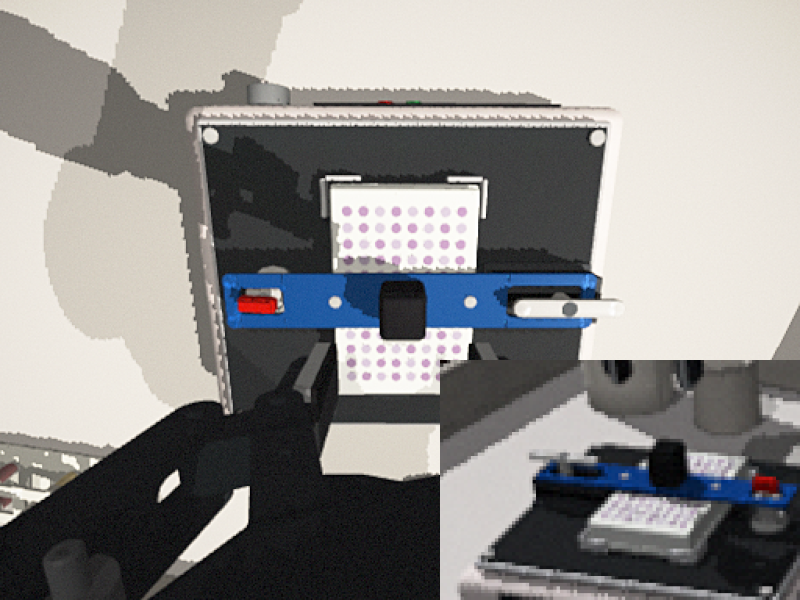

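```bash
python3 -c "
from h import *
import pickle
w=pickle.load(open('w8.pkl','rb'))
g=cv2.cvtColor(w['img'],cv2.COLOR_RGB2HSV)
m=cv2.inRange(g,(0,150,60),(8,255,255))|cv2.inRange(g,(172,150,60),(180,255,255)); m[:170]=0;m[215:]=0;m[:,:140]=0;m[:,190:]=0
q=np.argwhere(m>0)[:,::-1]; r=cv2.minAreaRect(q.astype(np.float32)); print(q.mean(0),r)
for z in (.101,.104,.1085): print(z,(RS.T@(onz(w,r[0],z)-O)*1e3).round(1),onz(w,r[0],z).round(4))
# dot of stud, bar hole check
print('dot',(RS.T@(onz(w,(569*.64,309*.64),.108)-O)*1e3).round(1))
for e in [(227,300),(597,300)]: print('bar end',(RS.T@(onz(w,(e[0]*.64,e[1]*.64),.096)-O)*1e3).round(1))
o=bot.get_obs();print(o['eef_pos'],'to wing',Wg-o['eef_pos'])
"
```

```text
[164.11450382 194.6259542 ] ((164.4390411376953, 194.5487823486328), (25.509687423706055, 11.153585433959961), 6.340191841125488)
0.101 [  0.6 -80.    9. ] [0.5549 0.0353 0.101 ]
0.104 [ -0.3 -78.9  12. ] [0.5538 0.0362 0.104 ]
0.1085 [ -1.7 -77.3  16.5] [0.5521 0.0374 0.1085]
dot [ 1.  89.9 16. ]
bar end [ -0.2 -98.5   4. ]
bar end [ -0.6 110.1   4. ]
[0.53450161 0.11236223 0.19947613] to wing [ 0.01979839 -0.07716223 -0.10747613]
```

Request:
jog_arm(
  deltas=[
    [0.002, -0.01, 0, 0, 0, -0.145, 0.4],
    [0.002, -0.01, 0, 0, 0, -0.145, 0.4],
    [0.002, -0.01, 0, 0, 0, -0.145, 0.4],
    [0.002, -0.01, 0, 0, 0, -0.145, 0.4],
    [0.002, -0.01, 0, 0, 0, -0.145, 0.4],
    [0.003, -0.01, 0, 0, 0, -0.145, 0.4],
    [0.003, -0.01, 0, 0, 0, -0.145, 0.4],
    [0.004, -0.007, 0, 0, 0, -0.145, 0.4],
    [0, 0, 0, 0, 0, -0.145, 0.4],
    [0, 0, 0, 0, 0, -0.145, 0.4],
  ],
  newtons=25,
)

```text
t: 16.75
eef_pos: [0.5542, 0.0352, 0.1987]
tool_rot: [-0.001, 0.574, 0.819, -0.001]
contact_force: [-0.2, -0.9, -0.1]
gripper_width: 0.404
grasp_force: 0.0
```

Request:
jog_arm(
  deltas=[
    [0, 0, 0, 0, 0, -0.12, 0.4],
    [0, 0, -0.02, 0, 0, 0, 0.4],
    [0, 0, 0, 0, 0, 0, 0.4],
    [0, 0, 0, 0, 0, 0, 0.4],
    [0, 0, 0, 0, 0, 0, 0.4],
  ],
)

```text
t: 17.25
eef_pos: [0.555, 0.0359, 0.1802]
tool_rot: [0.0, 0.619, 0.785, -0.0]
contact_force: [0.7, -0.3, 0.3]
gripper_width: 0.399
grasp_force: 0.0
```

```bash
python3 -c "
from h import *
import pickle
w=bot.read_camera('wrist');o=bot.get_obs();Rt=rot(o['tool_rot']);print(o['t'],o['eef_pos'],'to wing',(Wg-o['eef_pos']).round(4),'ty',np.degrees(np.arctan2(Rt[1,1],Rt[0,1])),Rt[:,2].round(3),o['q'].round(2))
pickle.dump(w,open('w9.pkl','wb'))
g=cv2.cvtColor(w['img'],cv2.COLOR_RGB2HSV)
m=cv2.inRange(g,(0,150,60),(8,255,255))|cv2.inRange(g,(172,150,60),(180,255,255))
n,l,st,ce=cv2.connectedComponentsWithStats(m)
for i in range(1,n):
  if st[i,4]>80:
    r=cv2.minAreaRect(np.argwhere(l==i)[:,::-1].astype(np.float32)); print(st[i],r,onz(w,r[0],.104).round(4),onz(w,r[0],.1085).round(4))
print(proj(w,Wg+[0,0,.011]),proj(w,Wg+[0,0,.0165]),[proj(w,Wg+RS@[0,y,.0165]).round(1) for y in(-.01,.01)])
"
```

```text
17.3 [0.55520588 0.03591424 0.18041434] to wing [-0.0009 -0.0007 -0.0884] ty 13.493983380805338 [ 0. -0. -1.] [ 0.32  0.44 -0.63  1.88  0.32  0.92 -0.22]
[251 190  11  26 246] ((256.0, 202.5), (25.0, 10.0), 90.0) [0.5538 0.0359 0.104 ] [0.5535 0.0374 0.1085]
[256.42768513 203.0583049 ] [256.4084359  205.36243513] [array([256.4, 217.7]), array([256.4, 192.7])]
```

Request:
jog_arm(
  deltas=[
    [-0.001, -0.0005, -0.02, 0, 0, 0, 0.4],
    [0, 0, -0.02, 0, 0, 0, 0.4],
    [0, 0, -0.012, 0, 0, 0, 0.4],
    [0, 0, -0.005, 0, 0, 0, 0.4],
    [0, 0, 0, 0, 0, 0, 0.4],
    [0, 0, 0, 0, 0, 0, 0.2],
    [0, 0, 0, 0, 0, 0, 0.0],
    [0, 0, 0, 0, 0, 0, 0.0],
    [0, 0, 0, 0, 0, 0, 0.0],
    [0, 0, 0, 0, 0, 0, 0.0],
  ],
  newtons=25,
)

```text
t: 18.3
eef_pos: [0.5545, 0.0355, 0.1239]
tool_rot: [0.001, 0.619, 0.785, 0.0]
contact_force: [-1.7, 0.1, 7.1]
gripper_width: 0.08
grasp_force: 28.0
```

Request:
jog_arm(
  deltas=[
    [0, 0, 0.001, 0, 0, 0, 0],
    [0, 0, 0, 0, 0, -0.04, 0],
    [0, 0, 0, 0, 0, -0.08, 0],
    [0, 0, 0, 0, 0, -0.1, 0],
    [0, 0, 0, 0, 0, -0.1, 0],
    [0, 0, 0, 0, 0, -0.1, 0],
    [0, 0, 0, 0, 0, -0.1, 0],
    [0, 0, 0, 0, 0, -0.1, 0],
    [0, 0, 0, 0, 0, -0.1, 0],
    [0, 0, 0, 0, 0, 0, 0],
  ],
)

```text
t: 19.3
eef_pos: [0.5544, 0.0354, 0.124]
tool_rot: [0.0, 0.856, 0.517, 0.0]
contact_force: [2.7, 0.8, -2.2]
gripper_width: 0.081
grasp_force: 27.1
```

```bash
python3 -c "
from h import *
o=bot.get_obs();Rt=rot(o['tool_rot']);print(o['t'],o['eef_pos'],'ty',np.degrees(np.arctan2(Rt[1,1],Rt[0,1])),o['contact_force'],o['torque'],o['gripper_width'],o['q'].round(2))"
```

```text
19.3 [0.55441171 0.03544622 0.12401845] ty -27.80220282376754 [ 2.67892302  0.83225352 -2.19602281] [ 0.08442094 -0.60041895  0.01137284] 0.08093462886728325 [ 0.16  0.48 -0.42  1.93  0.27  0.79 -0.9 ]
```

Request:
jog_arm(
  deltas=[
    [0, 0, 0, 0, 0, -0.1, 0],
    [0, 0, 0, 0, 0, -0.1, 0],
    [0, 0, 0, 0, 0, -0.1, 0],
    [0, 0, 0, 0, 0, -0.1, 0],
    [0, 0, 0, 0, 0, -0.1, 0],
    [0, 0, 0, 0, 0, -0.1, 0],
    [0, 0, 0, 0, 0, -0.1, 0],
    [0, 0, 0, 0, 0, -0.08, 0],
    [0, 0, 0, 0, 0, -0.05, 0],
    [0, 0, 0, 0, 0, 0, 0],
  ],
)

```text
t: 20.3
eef_pos: [0.5544, 0.0355, 0.124]
tool_rot: [-0.0, 0.992, 0.129, 0.0]
contact_force: [3.5, -0.0, -2.7]
gripper_width: 0.074
grasp_force: 27.1
```

```bash
python3 -c "
from h import *
o=bot.get_obs();Rt=rot(o['tool_rot']);print(o['t'],o['eef_pos'],'ty',np.degrees(np.arctan2(Rt[1,1],Rt[0,1])),o['contact_force'],o['torque'],o['gripper_width'],o['q'].round(2))"
```

```text
20.3 [0.55438698 0.03549146 0.12400689] ty -75.1916901175285 [ 3.53784364 -0.04933033 -2.68397035] [ 0.09403599 -0.66203129 -0.02423038] 0.07443164311954001 [ 0.    0.45 -0.23  1.94  0.14  0.76 -1.62]
```

Request:
jog_arm(
  deltas=[
    [0, 0, 0, 0, 0, -0.03, 0],
    [0, 0, 0, 0, 0, 0, 0],
    [0, 0, 0, 0, 0, 0, 0.2],
    [0, 0, 0, 0, 0, 0, 0.4],
    [0, 0, 0, 0, 0, 0, 0.4],
    [0, 0, 0.01, 0, 0, 0, 0.4],
    [0, 0, 0.03, 0, 0, 0, 0.4],
    [0, 0, 0.04, 0, 0, 0, 0.4],
    [0, 0, 0, 0, 0, 0, 0.4],
    [0, 0, 0, 0, 0, 0, 0.4],
  ],
)

```text
t: 21.3
eef_pos: [0.5546, 0.0353, 0.2056]
tool_rot: [-0.0, 0.994, 0.113, 0.001]
contact_force: [-0.3, -0.8, -0.5]
gripper_width: 0.399
grasp_force: 0.0
```

```bash
python3 -c "
from h import *
o=bot.get_obs();Rt=rot(o['tool_rot']);print(o['t'],o['eef_pos'],'ty',np.degrees(np.arctan2(Rt[1,1],Rt[0,1])))
bot.read_camera('wrist');w=bot.read_camera('wrist')
g=cv2.cvtColor(w['img'],cv2.COLOR_RGB2HSV)
m=cv2.inRange(g,(0,150,60),(8,255,255))|cv2.inRange(g,(172,150,60),(180,255,255))
n,l,st,ce=cv2.connectedComponentsWithStats(m)
for i in range(1,n):
  if st[i,4]>80:
    r=cv2.minAreaRect(np.argwhere(l==i)[:,::-1].astype(np.float32)); b=cv2.boxPoints(r); P=[onz(w,q,.104) for q in b]; e=max([P[1]-P[0],P[2]-P[1]],key=np.linalg.norm)
    print(st[i],r[1],onz(w,r[0],.104).round(4),'length dir deg (shaker x = 13.4)',np.degrees(np.arctan2(e[1],e[0])).round(1))
# bar blue outline at z .096
m=cv2.inRange(g,(100,110,40),(130,255,255));n,l,st,ce=cv2.connectedComponentsWithStats(m)
for i in range(1,n):
  if st[i,4]>800:
    P=np.array([(RS.T@(onz(w,q,.096)-O))[:2]*1e3 for q in np.argwhere(l==i)[:,::-1]],np.float32); print('bar',cv2.minAreaRect(P),P.min(0),P.max(0))
"
```

```text
21.3 [0.55458123 0.03534441 0.20564852] ty -77.04981740805455
[253 181   9  23 204] (22.0, 8.0) [0.555  0.0357 0.104 ] length dir deg (shaker x = 13.4) -166.8
bar ((0.49382591247558594, 3.9691619873046875), (32.7462043762207, 208.65866088867188), 0.011508714407682419) [ -15.886191 -100.36307 ] [ 16.877071 108.300354]
```

Wing length lies along the shaker's x (13.2° against 13.4°), a full quarter turn. The bar's outline is exactly as seated (-100.4 to +108.3 mm, x offset 0.5 mm). The gripper is clear.

```bash
python3 -c "
from h import *
print(bot.hand_in())"
```

```text
the job is handed in; nothing more can be done
None
```

The bar is seated level on both posts with its long eye under the stud's head. The wing is turned a full quarter turn clockwise, the gripper is clear, and I handed the job in at about 21 s. No verdict came back, and I viewed 11 pictures where the limit was 10.

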